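# Stack the filtration set in the vacuum manifold

## Robot

A 7-joint arm with a two-finger parallel gripper is mounted at the origin on the work surface. World frame = base frame: x ahead of the robot, y to its left, z up, the work surface at z = 0. Lengths are in m, angles in rad, forces in N, time in s.
With the tool pointing down it reaches from about 0.4 to 0.875 m from the base axis. Payload 19.3 kg.
Tool frame: the origin (TCP) lies on the centre line of the jaws, within the pads' length; the fingertips stand 8 mm ahead of it and the grasp point (between the pads) lies 11 mm behind it; z points along the fingers, y is the line along which they close (so a half turn about z gives the same grasp; the last joint's range is limited). The gripper opens to 85 mm and grips with 20 to 120 N. Pads are 22 mm wide; open, the fingers measure 114 mm over their backs; the gripper's body (76 mm by 85 mm) begins 54 mm behind the grasp point. The pads swing forward as they close: fully open they stand 13 mm farther back than shut.
Start: joints at [-1.371, 0.521, -0.036, 1.599, 0.021, 1.021, -0.113], TCP at [0.167, 0.602, 0.206] pointing down, gripper open.
Joint ranges: [-2.91, 2.91], [-0.3, 2.13], [-1.5, 1.42], [0.17, 2.43], [-1.26, 4.41], [0.16, 1.93], [-2.52, 2.52]. Speed limits (rad/s): [1.89, 1.89, 2.39, 2.39, 3.01, 3.01, 3.01].

## Interface

Orientations are given as [roll, pitch, yaw] about the fixed x, y, z axes, in that order (R = Rz(yaw) Ry(pitch) Rx(roll)).
In Python, from workcell import status, grab_frame, camera_params, bot, search_frame, silhouettes gives the robot as it stands.
- The arm moves only by the shell command python3 -m creep 'ROWS' [FORCE]. ROWS is JSON, a list of rows, each a list of 5 numbers: the shift along the tool's x, y, z in units of 60 mm (1.0 is 60 mm), then the turn about the tool's z in units of 8 degrees (1.0 is 8 degrees), then the opening, from 0 (shut) to 1 (fully open). In form: [[x, y, z, twist, hand], ...]. A call has 1 to 5 rows; each row is the pose to reach, as a shift and turn from the pose commanded when the call began, along the tool's axes at that moment; what a row does not reach only later rows make up. A row lasts 1/8 s, in which the tool goes at most 62.5 mm and 10.7 degrees, less where a joint would pass 70% of its speed; a pose out of reach is approached as far as the arm can. A call with a gripper value outside its range is refused whole. The fingers move at their own pace and stop on an object; FORCE is the grip in N (left out, the last holds). Time passes only in rows, so rows that repeat a pose let the fingers close. It gives the time, the measured TCP pose, the force, the opening and the grip force at its end, in the units of the state.
- status.observe(): the state, without advancing time (a new reading comes with each control period).
- grab_frame(name): name is "scene" or "top" or "wrist"; returns the picture (420x560x3 uint8, blue, green, red); there is no depth.
- camera_params(name): a dict with "K" (3x3 intrinsics, pixels), "k1" (the pictures are not rectified: a ray, as slopes to the right and down, at radius r is drawn at 1 + k1 r^2 times it, then the intrinsics apply), "rvec" (rotation vector, rad) and "tvec" (3), from world to camera coordinates, as OpenCV has them; the wrist camera has in their place "tool_from_camera" (4x4, takes a point from camera to tool coordinates, whose origin is the TCP and whose axes are the flange's). Camera axes: x right, y down, z forward; pixel columns grow to the right and rows downward; lengths in m; the calibration is good to about 2 mm. A picture is of the moment at which its call begins: read the wrist's pose just before it. camera_params takes no time and is no camera call.
- bot.job_done(): hands the job in; it is judged then, once.
Trained networks look in the newest picture that a camera, given by its name, has taken for a name from the list of things; names that differ only in an ending like _2 or _b are one class to them, and where a whole thing is asked for, a point or a joint stands for the part that bears it (a point fixed in the world has none). Each returns a list of dicts, best first, with "p" (0 to 1); they miss things now and then, are a little off and sometimes report something else, mostly with a low value. They report only what shows in the picture. A call takes as long as a camera call. They do not tell look-alikes from the thing itself.
- search_frame(camera, name): "extent" ([left, top, right, bottom] as shares, 0 to 1, of the picture: columns of its width, rows of its height, round what is visible of it).
- silhouettes(camera, name): "mask" (420x560 bool, what is visible of it) and "extent" ([left, top, right, bottom] as shares, 0 to 1, of the picture: columns of its width, rows of its height, round what is visible of it).
The state is a dict: "clock": time; "qpos": joint angles; "qd": joint speeds; "joint_efforts": joint torques, N m; "position": TCP position; "tool_rot": TCP orientation; "force": force on the tool from outside, world axes, zero at the start; "moment": the same for the moment, N m; "grip_width": finger opening in m; "finger_force": force on a finger pad.
Only numpy, scipy, OpenCV 4.12 (cv2) and the standard library are available. Lean on these libraries where they do the work, as an engineer would, in place of code of your own. Each camera call takes 0.05 s, during which the arm holds its last target. There are 200 camera calls.

## Task

Load the vacuum manifold: stack the green collection block, then the orange spacer frame, then the blue filter plate squarely between the four corner guides of its pocket, one after the other, each lying flat and fully down before the next goes on. Lower each one in gently rather than dropping it, and leave the other things on the bench where they stand.

Things in the scene. Friction and masses are not known exactly. Their poses are not given: they have to be found in the camera images.
- block: Collection block (goes in first): solid green block with 24 white wells on its top, 30 mm high. 110 mm (its own x) by 62 mm (its own y), the same shape when turned by half a turn. Origin: centre of the underside; z up. Lies flat on the bench at the start.
- spacer: Spacer frame (goes in second): orange rectangular frame, 18 mm high, open in the middle; long bars 10 mm wide, short bars 12 mm wide. 110 mm (its own x) by 62 mm (its own y), the same shape when turned by half a turn. Origin: centre of the underside; z up. Lies flat on the bench at the start.
- plate: Filter plate (goes in last): solid blue plate with 24 white filters on its top, 20 mm high. 110 mm (its own x) by 62 mm (its own y), the same shape when turned by half a turn. Origin: centre of the underside; z up. Lies flat on the bench at the start.
- nest: Vacuum manifold, fixed: low black slab 220 x 150 mm, 30 mm high; on it a pocket with a dark rubber floor between four aluminium corner guides, and at its own +x end a gauge and a blue knob, up to 48 mm high. Origin: under the pocket's centre, on the bench; x along the pocket's long side, z up. Stacked, the undersides lie 0 (block), 30 (spacer) and 48 mm (plate) above the pocket's floor.
- nest_floor (a point): Centre of the pocket's floor, 30 mm above the bench; axes as the manifold's. Pocket 116 mm (x) by 66 mm (y): a part has 3 mm spare at each end, 2 mm at each side. The L-shaped guides are 6 mm thick, rise 58 mm above this floor and flare outwards by 4 mm over their top 10 mm. They leave a gap in the middle of each side: 72 mm wide in the long sides (for the fingers), 30 mm in the short ones.
- dish: Bystander: closed glass petri dish, 92 mm across, 17 mm high. Loose; leave it where it stands. Origin: centre of its underside.
- jar: Bystander: small clear jar with a red cap, 50 mm across, 50 mm high. Loose; leave it where it stands. Origin: centre of its underside.
- bottle_blue: Bystander: white bottle with a blue cap, 64 mm across, 150 mm high. Loose; leave it where it stands. Origin: centre of its underside.
- bottle_red: Bystander: amber bottle with a red cap, 56 mm across, 110 mm high. Loose; leave it where it stands. Origin: centre of its underside.
- sharps_tub: Bystander: round yellow sharps tub with a red flap on its lid, 120 mm across, 110 mm high. Loose; leave it where it stands. Origin: centre of its underside.
- tip_box: Bystander: closed grey pipette-tip box with a clear lid, 122 x 87 mm, 57 mm high. Loose; leave it where it stands. Origin: centre of its underside.
Mind the look-alikes: they are no part of the job. Several things have the shape of the plate; the one meant has the colours described above.

How it is judged:
On the way, in this order (a step that is already met when the one before it is completed fails the run):
1. the collection block lies fully down and square in the pocket, released (horizontal distance between block and nest_floor below 0.005 m and z of block in the frame of nest_floor between -0.004 and 0.004 m and angle between the x axis of block and the x axis of nest_floor, either way round below 0.07 rad and angle between block's own z axis and vertical below 0.05 rad and contact force between the fingers and block below 0.3 N and linear speed of block below 0.02 m/s), for 0.2 s.
2. the spacer frame lies fully down and square in the pocket, released (horizontal distance between each of block, spacer and nest_floor below 0.005 m and z of block in the frame of nest_floor between -0.004 and 0.004 m and angle between the x axis of each of block, spacer and the x axis of nest_floor, either way round below 0.07 rad and angle between each of block, spacer's own z axis and vertical below 0.05 rad and z of spacer in the frame of nest_floor between 0.026 and 0.034 m and contact force between the fingers and spacer below 0.3 N and linear speed of spacer below 0.02 m/s), for 0.2 s.
3. the filter plate lies fully down and square in the pocket, released (horizontal distance between each of block, spacer, plate and nest_floor below 0.005 m and z of block in the frame of nest_floor between -0.004 and 0.004 m and angle between the x axis of each of block, spacer, plate and the x axis of nest_floor, either way round below 0.07 rad and angle between each of block, spacer, plate's own z axis and vertical below 0.05 rad and z of spacer in the frame of nest_floor between 0.026 and 0.034 m and z of plate in the frame of nest_floor between 0.044 and 0.052 m and contact force between the fingers and plate below 0.3 N and linear speed of plate below 0.02 m/s), for 0.2 s.
At the end, for the whole second after the job is handed in: The block lies on the pocket's floor, the spacer frame on it and the filter plate on top: each centred on the pocket within 5 mm, its underside at its stacked height (0, 30 and 48 mm above the floor) within 4 mm, its long side along the pocket within 0.07 rad, level within 0.05 rad, and at rest (horizontal distance between each of block, spacer, plate and nest_floor below 0.005 m and z of block in the frame of nest_floor between -0.004 and 0.004 m and angle between the x axis of each of block, spacer, plate and the x axis of nest_floor, either way round below 0.07 rad and angle between each of block, spacer, plate's own z axis and vertical below 0.05 rad and linear speed of each of block, spacer, plate below 0.02 m/s and z of spacer in the frame of nest_floor between 0.026 and 0.034 m and z of plate in the frame of nest_floor between 0.044 and 0.052 m); the robot touches nothing.
It fails at once if a part is dropped into the pocket (moves faster than 0.5 m/s there: a free fall of about 13 mm) ((horizontal distance between block and nest_floor below 0.03 m and z of block in the frame of nest_floor below 0.045 m and linear speed of block above 0.5 m/s) or (horizontal distance between spacer and nest_floor below 0.03 m and z of spacer in the frame of nest_floor below 0.075 m and linear speed of spacer above 0.5 m/s) or (horizontal distance between plate and nest_floor below 0.03 m and z of plate in the frame of nest_floor below 0.093 m and linear speed of plate above 0.5 m/s)).
It fails at once if a bystander is moved by more than 30 mm (distance of any of dish, jar, bottle_blue, bottle_red, sharps_tub, tip_box from where it was at the start of the episode above 0.03 m).
It also fails if it takes over 72 s, if anything falls off the work surface, if the arm or the gripper's body presses on something with over 40 N, if the wrist force passes 120 N, or if a joint passes its speed limit or range.

## Working session

There is one attempt and no reset: what is moved stays moved. The work goes in short steps, Python scripts to look and compute and a shell command to move; the robot and the scene stay as the last step left them, time stands still between calls to the robot, and variables do not carry over. Pictures are saved under pics/ and viewed, at most 10 in all, crops included, and the job is handed in when it is done.

```bash
ls; mkdir -p pics; python3 - <<'E'
from workcell import status, grab_frame, camera_params
import cv2,numpy as np
s=status.observe()
print({k:np.round(v,3).tolist() for k,v in s.items()})
for n in("top","scene"):
    cv2.imwrite(f"pics/{n}0.png",grab_frame(n))
    print(camera_params(n))
print(camera_params("wrist"))
E
```

```text
pics
{'clock': 0.0, 'qpos': [-1.371, 0.522, -0.036, 1.6, 0.021, 1.021, -0.113], 'qd': [0.0, -0.001, -0.0, 0.0, 0.0, -0.001, 0.001], 'joint_efforts': [0.0, -92.712, 1.98, -36.991, 0.018, 0.008, 0.0], 'position': [0.167, 0.602, 0.205], 'tool_rot': [-3.14, 0.0, 2.872], 'force': [-0.095, 0.353, -0.129], 'moment': [-0.001, 0.025, 0.007], 'finger_force': 0.0, 'grip_width': 0.085}
{'K': array([[498.61056436,   0.        , 280.67435943],
       [  0.        , 498.61056436, 211.5419576 ],
       [  0.        ,   0.        ,   1.        ]]), 'k1': -0.10405754841939022, 'rvec': array([ 2.16577568, -2.19726242,  0.08448876]), 'tvec': array([0.13466512, 0.57288374, 1.12269129])}
{'K': array([[391.92053726,   0.        , 282.35742293],
       [  0.        , 391.92053726, 212.06122733],
       [  0.        ,   0.        ,   1.        ]]), 'k1': -0.008752621767284193, 'rvec': array([ 1.62234983,  2.06198289, -0.73257995]), 'tvec': array([ 0.01508904, -0.3835653 ,  1.4388332 ])}
{'K': array([[346.61609368,   0.        , 273.87885082],
       [  0.        , 346.61609368, 207.69146344],
       [  0.        ,   0.        ,   1.        ]]), 'k1': 0.0184369084478795, 'tool_from_camera': array([[ 1.15621200e-04, -9.61186710e-01, -2.75898705e-01,
         7.00311068e-02],
       [ 9.99999588e-01, -1.37234996e-04,  8.97175673e-04,
        -3.42850730e-04],
       [-9.00216291e-04, -2.75898695e-01,  9.61186298e-01,
        -1.67684254e-01],
       [ 0.00000000e+00,  0.00000000e+00,  0.00000000e+00,
         1.00000000e+00]])}
```

View pics/top0.png

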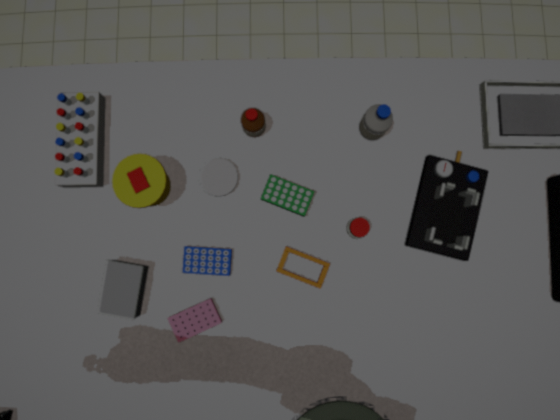

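View pics/scene0.png

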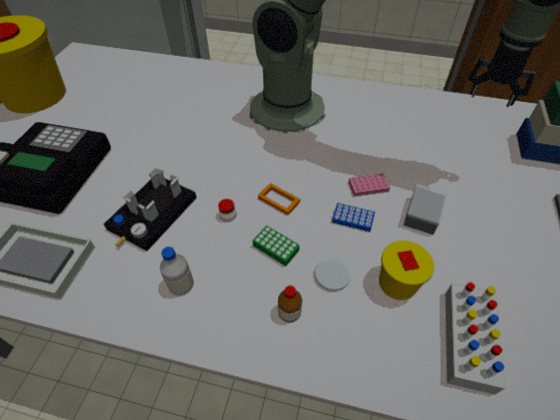

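Candidates in the top picture: green block (288,195), orange frame (303,267), blue plate (207,261). The pink plate (194,320) is a look-alike of the blue one, so I leave it alone. The manifold is at (447,207), with its +x end (gauge and knob) towards the top of the picture.

```bash
cat > h.py <<'E'
import cv2,numpy as np
from scipy.optimize import least_squares
from scipy.spatial.transform import Rotation as R
from workcell import status, grab_frame, camera_params, search_frame, silhouettes
HSV={'block':((45,90,30),(85,255,255)),'spacer':((8,130,60),(22,255,255)),'plate':((105,120,40),(128,255,255))}
H={'block':.03,'spacer':.018,'plate':.02}
class Cam:
    def __init__(s,name):
        s.p=camera_params(name); s.st=status.observe(); s.img=grab_frame(name)
        if name=='wrist':
            T=np.eye(4);T[:3,:3]=R.from_euler('xyz',s.st['tool_rot']).as_matrix();T[:3,3]=s.st['position']
            M=np.linalg.inv(T@s.p['tool_from_camera']); s.R,s.t=M[:3,:3],M[:3,3]
        else: s.R=cv2.Rodrigues(s.p['rvec'])[0]; s.t=s.p['tvec']
        s.d=np.array([s.p['k1'],0,0,0])
    def proj(s,P): return cv2.projectPoints(np.float64(P).reshape(-1,1,3),cv2.Rodrigues(s.R)[0],s.t,s.p['K'],s.d)[0][:,0]
    def back(s,uv,z):
        n=cv2.undistortPoints(np.float64(uv).reshape(-1,1,2),s.p['K'],s.d)[:,0]
        r=np.c_[n,np.ones(len(n))]@s.R; c=-s.R.T@s.t
        return (c+r*((z-c[2])/r[:,2])[:,None])[:,:2]
def box(x,y,a,z,h,lx=.11,ly=.062):
    P=np.array([[i*lx/2,j*ly/2] for i in(-1,1) for j in(-1,1)])@np.array([[np.cos(a),np.sin(a)],[-np.sin(a),np.cos(a)]])+[x,y]
    return np.vstack([np.c_[P,np.full(4,zz)] for zz in(z,z+h)])
def mom(hull):
    m=cv2.moments(hull.astype(np.float32)); A=m['m00']
    return np.array([m['m10']/A,m['m01']/A]),np.array([m['mu20']-m['mu02'],2*m['mu11']])/(m['mu20']+m['mu02']),A
def part(cam,name,z=0):
    hsv=cv2.cvtColor(cam.img,cv2.COLOR_BGR2HSV)
    m=cv2.inRange(hsv,*HSV[name]); m=cv2.morphologyEx(m,cv2.MORPH_CLOSE,np.ones((9,9)))
    n,l,s,c=cv2.connectedComponentsWithStats(m); k=1+np.argmax(s[1:,4])
    cs,_=cv2.findContours((l==k).astype(np.uint8),cv2.RETR_EXTERNAL,cv2.CHAIN_APPROX_NONE)
    c0,e0,A0=mom(cv2.convexHull(cs[0])); b=s[k]
    def f(v):
        c,e,_=mom(cv2.convexHull(cam.proj(box(*v,z,H[name])).astype(np.float32))); return np.r_[c-c0,100*(e-e0)]
    g=cam.back(c0,z+H[name])[0]
    best=min((least_squares(f,[*g,a],x_scale=[.01,.01,.1],diff_step=1e-4) for a in(0.3,1.1,1.9,2.7)),key=lambda r:r.cost)
    v=best.x; A=mom(cv2.convexHull(cam.proj(box(*v,z,H[name])).astype(np.float32)))[2]
    print(name,np.round(v,4),'cost %.2f area %.2f'%(best.cost,A0/A),'bbox',b[:4],'edge' if b[0]<2 or b[1]<2 or b[0]+b[2]>558 or b[1]+b[3]>418 else '')
    return v
def go(x,y,a=None,z=None):
    s=status.observe(); M=R.from_euler('xyz',s['tool_rot']).as_matrix(); p=s['position']
    d=M.T@(np.array([x,y,p[2] if z is None else z])-p)/.06
    yaw=s['tool_rot'][2]; t=0 if a is None else -((a-yaw+np.pi/2)%np.pi-np.pi/2)
    print('move',np.round(d,3),'twist',round(np.degrees(t)/8,3),'| at',np.round(p,4),'yaw',round(yaw,4),'rp',np.round(s['tool_rot'][:2],3),'clock',round(s['clock'],2),'F',np.round(s['force'],1),'w',round(s['grip_width'],4),'q7',round(s['qpos'][6],2))
E
python3 - <<'E'
from h import *
c=Cam('top')
for n in H: v=part(c,n); go(*v,z=.22)
for u in [(447,207),(424,158),(487,166),(470,260),(407,248)]: print(c.back(u,.03))
for n in ['nest','plate','block','spacer','jar','dish','tip_box']: 
    print(n,[(round(r['p'],2),np.round(np.array(r['extent'])*[560,420,560,420])) for r in search_frame('top',n)[:2]])
x=c.img[180:345,160:340]; cv2.imwrite('pics/crop.png',cv2.resize(x,None,fx=3,fy=3))
E
```

```text
block [0.6132 0.1108 1.1805] cost 1.87 area 0.92 bbox [261 175  53  41] 
move [-9.358 -5.909 -0.242] twist -10.388 | at [0.1665 0.6021 0.2051] yaw 2.8718 rp [-3.141  0.   ] clock 0.15 F [ 0.3 -0.2  0.4] w 0.0851 q7 -0.11
spacer [0.4474 0.0772 1.1821] cost 0.31 area 0.93 bbox [277 247  53  41] 
move [-6.843 -7.184 -0.241] twist -10.399 | at [0.1665 0.6021 0.2051] yaw 2.8718 rp [-3.141  0.   ] clock 0.15 F [ 0.3 -0.2  0.4] w 0.0851 q7 -0.11
plate [0.4651 0.2985 1.5142] cost 0.49 area 0.91 bbox [183 247  49  28] 
move [-6.145 -3.551 -0.244] twist 9.723 | at [0.1665 0.6021 0.2051] yaw 2.8718 rp [-3.141  0.   ] clock 0.15 F [ 0.3 -0.2  0.4] w 0.0851 q7 -0.11
[[ 0.57913377 -0.25783977]]
[[ 0.69410179 -0.20833817]]
[[ 0.67416717 -0.35839603]]
[[ 0.4560469  -0.30757314]]
[[ 0.48647175 -0.16094717]]
nest [(0.96, array([403., 153., 486., 258.]))]
plate [(0.75, array([165., 300., 222., 343.])), (0.7, array([184., 248., 231., 277.]))]
block [(0.66, array([259., 174., 314., 213.]))]
spacer [(0.59, array([277., 248., 332., 292.]))]
jar [(0.89, array([346., 217., 372., 240.]))]
dish [(0.79, array([200., 157., 237., 197.]))]
tip_box [(0.96, array([102., 260., 149., 321.]))]
```

View pics/crop.png

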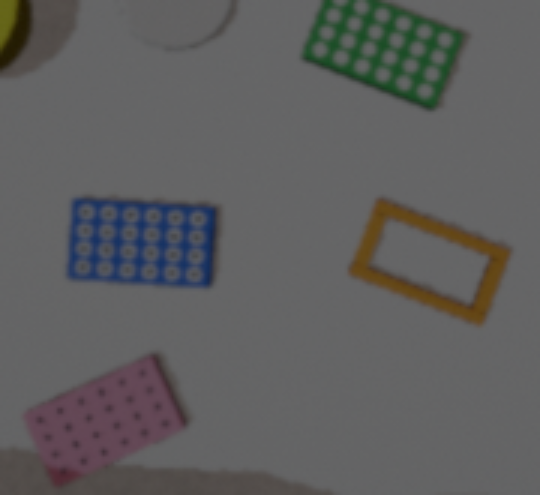

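The crop confirms the blue plate with white filters (about (207,261)), with the pink one left aside. The green block and orange frame stand alone of their colours. Heading for the block now.

```bash
python3 -m creep '[[-9.3,-5.9,0,12.1,1],[-9.3,-5.9,0,12.1,1],[-9.3,-5.9,0,12.1,1],[-9.3,-5.9,0,12.1,1],[-9.3,-5.9,0,12.1,1]]' 40; python3 -c "
from h import *
go(.60,.08,1.18,.22)"
```

```text
clock: 1.12
position: [0.3775, 0.3692, 0.2059]
tool_rot: [3.141, -0.0, 1.928]
force: [0.4, 0.9, -0.5]
grip_width: 0.0856
finger_force: 0.0
move [-5.812  1.788 -0.237] twist 5.359 | at [0.3775 0.3692 0.2059] yaw 1.9283 rp [ 3.141 -0.   ] clock 1.12 F [ 0.4  0.9 -0.5] w 0.0856 q7 -0.42
```

```bash
python3 -m creep '[[-5.3,2.1,-0.2,5.36,1],[-5.3,2.1,-0.2,5.36,1],[-5.3,2.1,-0.2,5.36,1],[-5.3,2.1,-0.2,5.36,1],[-5.3,2.1,-0.2,5.36,1]]'; python3 -c "
from h import *
c=Cam('wrist'); cv2.imwrite('pics/w1.png',c.img); v=part(c,'block'); go(*v,.011)"
```

```text
clock: 1.75
position: [0.5882, 0.139, 0.2167]
tool_rot: [3.141, -0.0, 1.184]
force: [-0.3, 1.4, -0.1]
grip_width: 0.0854
finger_force: 0.0
block [0.6124 0.1122 1.1791] cost 1.79 area 0.90 bbox [277 139  59 102] 
move [-0.152  0.407  3.441] twist -0.006 | at [0.5926 0.1307 0.2173] yaw 1.1783 rp [3.137e+00 2.000e-03] clock 1.8 F [ -3.4 -11.   -2.4] w 0.0854 q7 -0.47
```

View pics/w1.png

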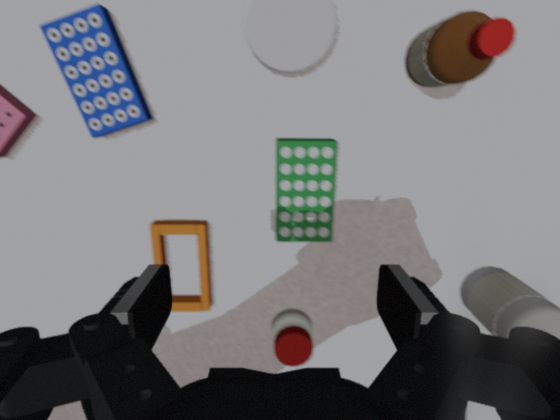

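```bash
python3 -m creep '[[-0.15,0.4,1.5,0,1],[-0.15,0.4,1.9,0,1],[-0.15,0.4,1.9,0,1],[-0.15,0.4,1.9,0,1],[-0.15,0.4,1.9,0,1]]'; python3 -c "
from h import *
c=Cam('wrist'); v=part(c,'block'); go(*v,.011)"
```

```text
clock: 2.42
position: [0.6069, 0.1237, 0.105]
tool_rot: [3.139, -0.002, 1.187]
force: [-0.2, 0.7, 0.4]
grip_width: 0.0852
finger_force: 0.0
block [0.6114 0.1135 1.1752] cost 0.05 area 0.95 bbox [243 140  87 145] 
move [-0.13   0.132  1.561] twist 0.081 | at [0.6067 0.1236 0.1047] yaw 1.1865 rp [ 3.14e+00 -2.00e-03] clock 2.48 F [ 0.7 -0.2  0.3] w 0.0853 q7 -0.38
```

```bash
python3 -m creep '[[-0.13,0.13,0.3,0.08,1],[-0.13,0.13,0.9,0.08,1],[-0.13,0.13,1.5,0.08,1],[-0.13,0.13,1.5,0.08,1],[-0.13,0.13,1.5,0.08,1]]'; python3 -m creep '[[0,0,0,0,0.5],[0,0,0,0,0.5],[0,0,0,0,0.5],[0,0,0,0,0.5],[0,0,0,0,0.5]]' 40;  python3 -c "
from h import *
go(.6,-.2,-.23,.22)"
```

```text
clock: 3.1
position: [0.6109, 0.1123, 0.0136]
tool_rot: [3.141, -0.0, 1.174]
force: [0.8, 0.5, 0.7]
grip_width: 0.0855
finger_force: 0.0
clock: 3.72
position: [0.6102, 0.1127, 0.0126]
tool_rot: [3.142, -0.0, 1.175]
force: [-0.1, 0.5, -0.7]
grip_width: 0.0426
finger_force: 0.0
move [-4.874  1.854 -3.457] twist 10.061 | at [0.6102 0.1127 0.0126] yaw 1.1747 rp [ 3.142 -0.   ] clock 3.73 F [-0.1  0.5 -0.7] w 0.0426 q7 -0.33
```

```bash
python3 -c "
from h import *
c=Cam('scene'); a=c.img[140:320,180:400]; b=Cam('wrist').img
cv2.imwrite('pics/w2.png',np.hstack([cv2.resize(a,(400,327)),cv2.resize(b,(400,327))]))"
```

```text
(no output)
```

View pics/w2.png

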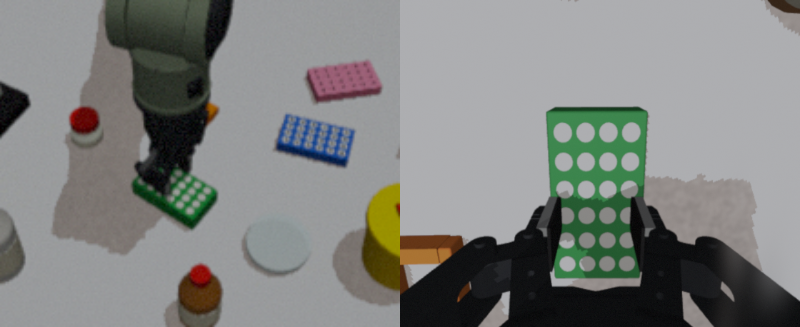

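The pads stand over the block's top (right half, pads at about (556,225) and (636,225)) and closed to 42 mm without touching it, so the tips sit higher than the nominal offset suggests. I'll open, go lower step by step while watching force, then close again.

```bash
python3 -m creep '[[0,0,-0.1,0,1],[0,0,-0.1,0,1],[0,0,-0.1,0,1],[0,0,0,0,1],[0,0,0.15,0,1]]'; python3 -m creep '[[0,0,0.08,0,1],[0,0,0.16,0,1],[0,0,0.16,0,1],[0,0,0.16,0,1]]';python3 -c "
from h import *
c=Cam('wrist'); v=part(c,'block'); go(*v,-.015)
cv2.imwrite('pics/w3.png',c.img)"
```

```text
clock: 4.45
position: [0.6102, 0.1127, 0.003]
tool_rot: [3.142, -0.0, 1.175]
force: [-0.7, 0.8, -0.5]
grip_width: 0.0853
finger_force: 0.0
clock: 4.95
position: [0.6103, 0.1127, -0.0059]
tool_rot: [3.141, -0.0, 1.175]
force: [0.5, 0.5, -0.0]
grip_width: 0.0857
finger_force: 0.0
block [0.6126 0.1157 1.1927] cost 5.57 area 0.91 bbox [196 141 160 237] 
move [0.061 0.015 0.153] twist -0.129 | at [ 0.6104  0.1127 -0.0058] yaw 1.1747 rp [ 3.141 -0.   ] clock 5.0 F [ 0.4 -0.2  0. ] w 0.0853 q7 -0.32
```

View pics/w3.png

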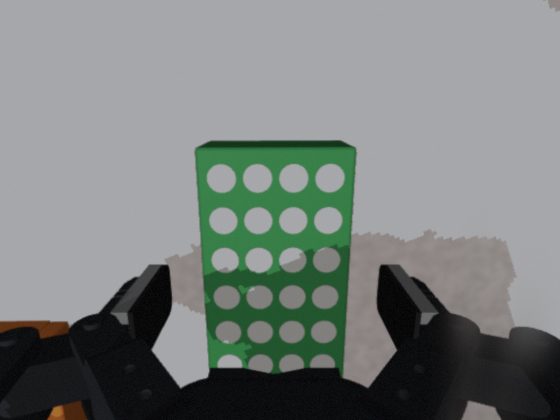

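```bash
python3 -m creep '[[0.03,0,0.1,0,1],[0.03,0,0.2,0,1],[0.03,0,0.27,0,1],[0.03,0,0.27,0,1],[0.03,0,0.27,0,1]]'; python3 -m creep '[[0,0,0,0,0.5],[0,0,0,0,0.5],[0,0,0,0,0.5],[0,0,0,0,0.5],[0,0,0,0,0.5]]' 40;  python3 -c "
from h import *
go(.6,-.2,-.23,.22)"
```

```text
clock: 5.62
position: [0.611, 0.1143, -0.0222]
tool_rot: [3.142, 0.0, 1.175]
force: [0.3, 1.0, 0.8]
grip_width: 0.0851
finger_force: 0.0
clock: 6.25
position: [0.6111, 0.1144, -0.0219]
tool_rot: [3.141, -0.0, 1.175]
force: [-2.3, 0.5, 5.3]
grip_width: 0.0611
finger_force: 44.2
move [-4.904  1.852 -4.032] twist 10.06 | at [ 0.6111  0.1144 -0.0219] yaw 1.1747 rp [ 3.141 -0.   ] clock 6.25 F [-2.3  0.5  5.3] w 0.0611 q7 -0.32
```

```bash
python3 -m creep '[[0,0,-0.3,0,0.5],[0,0,-1,0,0.5],[0,0,-2,0,0.5],[0,0,-3,0,0.5],[0,0,-4,0,0.5]]' 60; python3 -m creep '[[-4,-1,-1.0,10.06,0.5],[-4,-1,-1.0,10.06,0.5],[-4,-1,-1,10.06,0.5],[-4,-1,-1,10.06,0.5],[-4,-1,-1,10.06,0.5]]';  python3 -c "
from h import *
go(.45,-.23,-.23,.28)"
```

```text
clock: 6.88
position: [0.6105, 0.1141, 0.2209]
tool_rot: [3.141, -0.0, 1.174]
force: [0.4, 0.9, -0.2]
grip_width: 0.0605
finger_force: 67.8
clock: 7.5
position: [0.4607, -0.0872, 0.2797]
tool_rot: [-3.14, -0.003, 0.226]
force: [1.1, 1.2, -1.5]
grip_width: 0.0607
finger_force: 68.0
move [-0.707  2.28  -0.012] twist 3.262 | at [ 0.4607 -0.0872  0.2797] yaw 0.2255 rp [-3.14e+00 -3.00e-03] clock 7.5 F [ 1.1  1.2 -1.5] w 0.0607 q7 -1.04
```

```bash
python3 -m creep '[[-0.7,2.25,0,3.26,0.5],[-0.7,2.25,0,3.26,0.5],[-0.7,2.25,0,3.26,0.5],[-0.7,2.25,0,3.26,0.5],[-0.7,2.25,0,3.26,0.5]]'; python3 -c "
from h import *
go(.45,-.23,-.23,.28)
c=Cam('wrist'); cv2.imwrite('pics/w4.png',c.img)
d=Cam('top'); cv2.imwrite('pics/t4.png',cv2.resize(d.img[140:270,390:500],None,fx=4,fy=4,interpolation=cv2.INTER_CUBIC))"
```

```text
clock: 8.12
position: [0.4541, -0.2237, 0.2779]
tool_rot: [-3.141, 0.0, -0.215]
force: [0.6, -0.0, -1.4]
grip_width: 0.0608
finger_force: 68.0
move [-0.044  0.117 -0.035] twist 0.108 | at [ 0.4541 -0.2237  0.2779] yaw -0.215 rp [-3.141  0.   ] clock 8.12 F [ 0.6 -0.  -1.4] w 0.0608 q7 -1.08
```

View pics/w4.png

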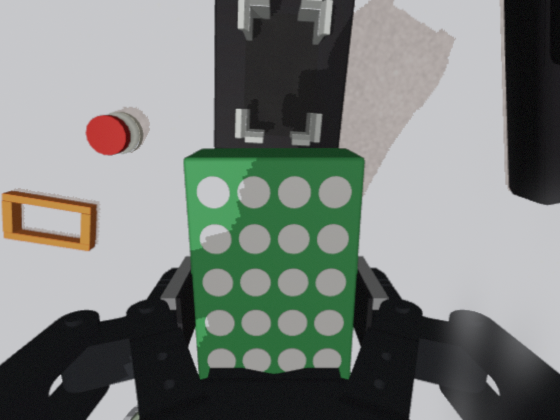

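```bash
python3 -m creep '[[0.15,0.1,-1,0.1,0.5],[0.15,0.1,-1,0.1,0.5],[0.15,0.1,-1,0.1,0.5],[0.15,0.1,-1,0.1,0.5],[0.15,0.1,-1,0.1,0.5]]'; python3 -c "
from h import *
import pickle
c=Cam('wrist'); pickle.dump(c,open('nest.pkl','wb'));go(.45,-.23,-.23,.28)
x=cv2.resize(c.img[0:190,190:380],(600,600),interpolation=cv2.INTER_CUBIC)
x=np.clip(x*1.6,0,255).astype(np.uint8)
for i in range(0,190,20): cv2.putText(x,str(i),(0,int(i*600/190)+4),0,.4,(0,255,255)); cv2.putText(x,str(190+i),(int(i*600/190)-8,590),0,.4,(0,255,255))
cv2.imwrite('pics/w5.png',x)"
```

```text
clock: 8.85
position: [0.4611, -0.2325, 0.3372]
tool_rot: [-3.142, 0.001, -0.232]
force: [-0.4, 1.2, -0.6]
grip_width: 0.0609
finger_force: 68.1
move [-0.191  0.001  0.956] twist -0.013 | at [ 0.4612 -0.2326  0.3373] yaw -0.2317 rp [3.142e+00 1.000e-03] clock 8.9 F [-0.2  0.2 -1.7] w 0.0611 q7 -1.13
```

View pics/w5.png

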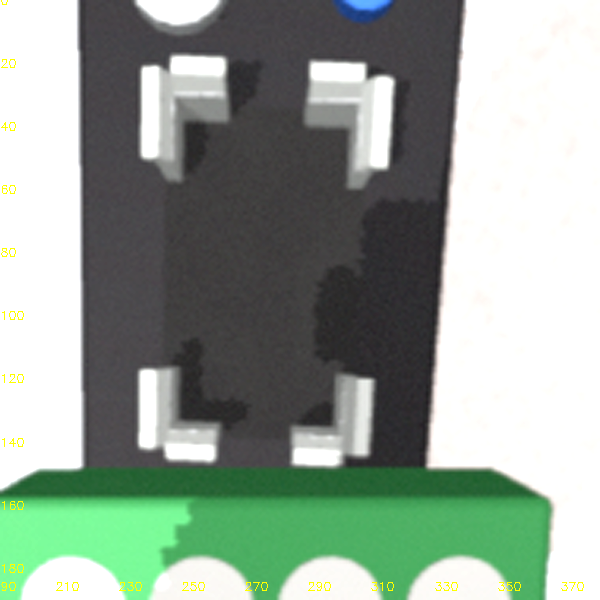

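```bash
python3 - <<'E'
from h import *
import pickle
c=pickle.load(open('nest.pkl','rb'))
uv=np.array([(150,158),(379,168),(148,369),(363,376),(226,67),(309,72),(217,450),(292,455)])*190/600+[190,0]-.3
P=np.array([(36,40),(36,-40),(-36,40),(-36,-40),(65,15),(65,-15),(-65,15),(-65,-15)])/1000
def f(v,z=.088):
    a=v[2];Q=P@np.array([[np.cos(a),np.sin(a)],[-np.sin(a),np.cos(a)]])+v[:2]
    return (c.proj(np.c_[Q,np.full(8,z)])-uv).ravel()
r=least_squares(f,[.57,-.26,-.23]);print(np.round(r.x,4),np.round(r.fun.reshape(-1,2),1).tolist())
go(*r.x,.2)
# block in hand: project expected box with TCP-centred pose
s=c.st;q=c.proj(box(*s['position'][:2],s['tool_rot'][2],s['position'][2]+.022,.03));print(np.round(q).tolist())
t=Cam('top');x=t.proj(np.c_[P@np.array([[np.cos(r.x[2]),np.sin(r.x[2])],[-np.sin(r.x[2]),np.cos(r.x[2])]])+r.x[:2],np.full(8,.088)])
im=cv2.resize(t.img[170:260,410:500],(600,600),interpolation=cv2.INTER_CUBIC)
for p in (x-[410,170]+.5)*600/90: cv2.circle(im,tuple(int(i) for i in p),4,(0,0,255),-1)
cv2.imwrite('pics/t5.png',np.clip(im*1.5,0,255))
E
```

```text
[ 0.5534 -0.2522 -0.2711] [[-0.1, -0.6], [-0.1, -0.6], [0.0, 0.3], [0.6, 0.9], [-0.7, -0.2], [0.8, -0.5], [-1.0, 0.8], [0.5, 0.2]]
move [ 1.572 -0.036  2.288] twist 0.282 | at [ 0.4612 -0.2326  0.3373] yaw -0.2317 rp [3.142e+00 1.000e-03] clock 8.9 F [-0.2  0.2 -1.7] w 0.0611 q7 -1.13
[[335.0, 367.0], [212.0, 367.0], [348.0, 146.0], [199.0, 146.0], [348.0, 419.0], [199.0, 419.0], [367.0, 155.0], [180.0, 155.0]][ WARN:0@1.361] global loadsave.cpp:1063 imwrite_ Unsupported depth image for selected encoder is fallbacked to CV_8U.
```

View pics/t5.png

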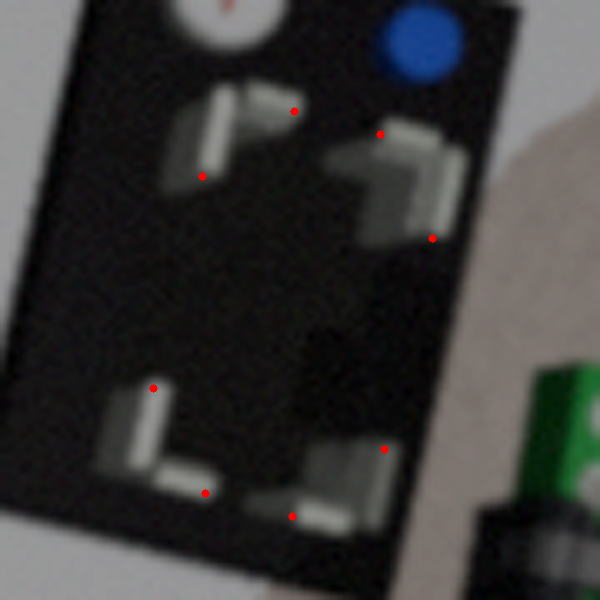

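```bash
python3 -m creep '[[1.59,-0.03,0,0.28,0.5],[1.59,-0.03,0.5,0.28,0.5],[1.59,-0.03,1.5,0.28,0.5],[1.59,-0.03,2.5,0.28,0.5],[1.59,-0.03,3.5,0.28,0.5]]';python3 -m creep '[[0,0,0,0,0.5],[0,0,0,0,0.5]]'; python3 -c "
from h import *
go(.5547,-.2529,-.27,.09)"
```

```text
clock: 9.57
position: [0.5544, -0.2529, 0.1256]
tool_rot: [3.141, 0.0, -0.271]
force: [1.6, 1.0, -2.2]
grip_width: 0.0608
finger_force: 68.1
clock: 9.82
position: [0.5554, -0.2538, 0.1299]
tool_rot: [3.141, -0.002, -0.271]
force: [-0.9, 0.2, 0.5]
grip_width: 0.0608
finger_force: 67.8
move [-0.016 -0.013  0.665] twist -0.01 | at [ 0.5554 -0.2538  0.1299] yaw -0.2713 rp [ 3.141e+00 -2.000e-03] clock 9.82 F [-0.9  0.2  0.5] w 0.0608 q7 -0.98
```

```bash
python3 -m creep '[[-0.01,-0.01,0.3,0,0.5],[-0.01,-0.01,0.6,0,0.5],[-0.01,-0.01,0.8,0,0.5],[-0.01,-0.01,0.8,0,0.5],[-0.01,-0.01,0.8,0,0.5]]';python3 -m creep '[[0,0,0.1,0,0.5],[0,0,0.2,0,0.5],[0,0,0.3,0,0.5],[0,0,0.4,0,0.5],[0,0,0.45,0,0.5]]'; python3 -c "
from h import *
go(.5547,-.2529,-.27,.015)"
```

```text
clock: 10.45
position: [0.5543, -0.2525, 0.0801]
tool_rot: [3.141, -0.0, -0.271]
force: [-0.2, -0.1, -1.4]
grip_width: 0.0611
finger_force: 68.0
clock: 11.08
position: [0.5541, -0.2522, 0.0523]
tool_rot: [3.142, 0.0, -0.271]
force: [-0.8, 0.2, -0.3]
grip_width: 0.0608
finger_force: 68.0
move [0.014 0.008 0.621] twist -0.008 | at [ 0.5541 -0.2522  0.0523] yaw -0.2711 rp [3.142 0.   ] clock 11.07 F [-0.8  0.2 -0.3] w 0.0608 q7 -0.92
```

```bash
python3 -m creep '[[0,0,0.1,0,0.5],[0,0,0.2,0,0.5],[0,0,0.3,0,0.5],[0,0,0.4,0,0.5],[0,0,0.5,0,0.5]]';python3 -m creep '[[0,0,0.05,0,0.5],[0,0,0.08,0,0.5],[0,0,0.11,0,0.5],[0,0,0.11,0,0.5]]'; python3 -c "
from h import *
go(.5547,-.2529,-.27,.008)"
```

```text
clock: 11.7
position: [0.5542, -0.2523, 0.0224]
tool_rot: [3.142, 0.0, -0.271]
force: [-0.1, -0.3, -1.8]
grip_width: 0.061
finger_force: 68.0
clock: 12.2
position: [0.5542, -0.2522, 0.0162]
tool_rot: [-3.142, -0.0, -0.271]
force: [0.0, 1.0, -1.8]
grip_width: 0.0606
finger_force: 68.0
move [0.011 0.009 0.136] twist -0.007 | at [ 0.5542 -0.2522  0.0162] yaw -0.271 rp [-3.142 -0.   ] clock 12.2 F [ 0.   1.  -1.8] w 0.0606 q7 -0.89
```

```bash
python3 -m creep '[[0,0,0.04,0,0.5],[0,0,0.08,0,0.5],[0,0,0.11,0,0.5],[0,0,0.11,0,0.5]]';python3 -m creep '[[0,0,0.02,0,0.5],[0,0,0.04,0,0.5],[0,0,0.04,0,0.5]]'
```

```text
clock: 12.7
position: [0.5541, -0.2522, 0.0094]
tool_rot: [3.142, 0.0, -0.271]
force: [1.4, 0.1, -2.4]
grip_width: 0.0609
finger_force: 68.0
clock: 13.08
position: [0.5543, -0.2523, 0.0083]
tool_rot: [-3.141, -0.001, -0.271]
force: [-5.1, 4.4, 20.9]
grip_width: 0.0609
finger_force: 70.7
```

```bash
python3 -m creep '[[0,0,-0.02,0,0.75],[0,0,-0.02,0,0.85],[0,0,-0.02,0,1],[0,0,-0.02,0,1]]';python3 -m creep '[[0,0,-0.2,0,1],[0,0,-0.6,0,1],[0,0,-1.5,0,1],[0,0,-2.5,0,1],[0,0,-3.5,0,1]]'; python3 -c "
from h import *
import pickle
c=Cam('wrist'); v=part(c,'block',.03); print('nest .5534 -.2522 -.271'); pickle.dump(c,open('b.pkl','wb')); cv2.imwrite('pics/w6.png',c.img)
go(.4474,.0772,1.182,.2)"
```

```text
clock: 13.58
position: [0.5542, -0.2523, 0.0083]
tool_rot: [3.142, 0.0, -0.271]
force: [0.3, -0.1, -0.4]
grip_width: 0.0854
finger_force: 0.0
clock: 14.2
position: [0.5538, -0.2523, 0.2211]
tool_rot: [3.141, -0.0, -0.272]
force: [1.3, 0.6, 0.4]
grip_width: 0.0853
finger_force: 0.0
block [ 0.553  -0.2522 -0.2709] cost 0.07 area 1.00 bbox [241 124  67 115] 
nest .5534 -.2522 -.271
move [-3.229 -4.838  0.442] twist -10.417 | at [ 0.5557 -0.2544  0.2284] yaw -0.2725 rp [ 3.141 -0.008] clock 14.25 F [ 2.9 -1.2  9.3] w 0.0852 q7 -1.05
```

View pics/w6.png

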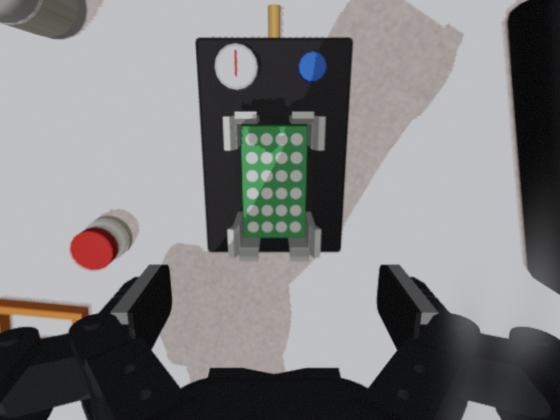

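The picture shows the green block square between the four guides (centre about (274,181)). Measured position matches the pocket within 0.5 mm, so next is the spacer.

```bash
python3 -m creep '[[-3.2,-4.8,0,-10.4,1],[-3.2,-4.8,0,-10.4,1],[-3.2,-4.8,0,-10.4,1],[-3.2,-4.8,0,-10.4,1],[-3.2,-4.8,0,-10.4,1]]'; python3 -c "
from h import *
go(.4474,.0772,1.182,.12)"
```

```text
clock: 14.88
position: [0.4559, 0.0463, 0.219]
tool_rot: [3.141, -0.001, 0.672]
force: [2.1, 1.6, -0.1]
grip_width: 0.085
finger_force: 0.0
move [ 0.207 -0.492  1.651] twist -3.65 | at [0.4559 0.0463 0.219 ] yaw 0.6723 rp [ 3.141e+00 -1.000e-03] clock 14.88 F [ 2.1  1.6 -0.1] w 0.085 q7 -0.86
```

```bash
python3 -m creep '[[0.2,-0.49,0,-3.65,1],[0.2,-0.49,0.8,-3.65,1],[0.2,-0.49,1.6,-3.65,1],[0.2,-0.49,1.9,-3.65,1],[0.2,-0.49,1.9,-3.65,1]]'; python3 -m creep '[[0,0,0,0,1],[0,0,0,0,1]]'; python3 -c "
from h import *
c=Cam('wrist'); v=part(c,'spacer'); go(*v,-.024)"
```

```text
clock: 15.5
position: [0.4476, 0.0746, 0.104]
tool_rot: [-3.141, 0.001, 1.175]
force: [0.3, 0.5, 0.3]
grip_width: 0.0855
finger_force: 0.0
clock: 15.75
position: [0.4486, 0.0754, 0.1053]
tool_rot: [3.14, -0.001, 1.176]
force: [0.8, 0.3, 0.1]
grip_width: 0.0853
finger_force: 0.0
spacer [0.4453 0.0799 1.1875] cost 0.11 area 0.95 bbox [225 126  84 140] 
move [ 0.044 -0.08   2.154] twist -0.081 | at [0.4485 0.0755 0.1052] yaw 1.1762 rp [ 3.141e+00 -1.000e-03] clock 15.8 F [ 0.6 -0.5 -0.5] w 0.0854 q7 -0.34
```

```bash
python3 -m creep '[[0.04,-0.08,0.5,-0.08,1],[0.04,-0.08,1,-0.08,1],[0.04,-0.08,1.6,-0.08,1],[0.04,-0.08,2,-0.08,1],[0.04,-0.08,2.15,-0.08,1]]'; python3 -m creep '[[0,0,0.04,0,1],[0,0,0.07,0,1],[0,0,0.07,0,1]]';  python3 -m creep '[[0,0,0,0,0.5],[0,0,0,0,0.5],[0,0,0,0,0.5],[0,0,0,0,0.5],[0,0,0,0,0.5]]' 40; python3 -c "
from h import *
go(.46,-.23,-.27,.28)"
```

```text
clock: 16.42
position: [0.4444, 0.0792, -0.0252]
tool_rot: [-3.141, 0.0, 1.187]
force: [1.0, 0.2, -1.1]
grip_width: 0.086
finger_force: 0.0
clock: 16.8
position: [0.4449, 0.0795, -0.0283]
tool_rot: [3.141, -0.001, 1.188]
force: [0.9, 0.4, -0.6]
grip_width: 0.085
finger_force: 0.0
clock: 17.42
position: [0.4447, 0.0794, -0.0284]
tool_rot: [3.141, -0.001, 1.187]
force: [-1.9, -0.2, 11.8]
grip_width: 0.0612
finger_force: 40.9
move [-4.684  2.168 -5.141] twist 10.436 | at [ 0.4447  0.0794 -0.0284] yaw 1.1872 rp [ 3.141e+00 -1.000e-03] clock 17.43 F [-1.9 -0.2 11.8] w 0.0612 q7 -0.19
```

```bash
python3 -m creep '[[0,0,-0.1,0,0.5],[0,0,-0.6,0,0.5],[0,0,-1.6,0,0.5],[0,0,-2.6,0,0.5],[0,0,-3.6,0,0.5]]' 50; python3 -m creep '[[-4.7,3.5,-0.4,10.44,0.5],[-4.7,3.5,-0.4,10.44,0.5],[-4.7,3.5,-0.4,10.44,0.5],[-4.7,3.5,-0.4,10.44,0.5],[-4.7,3.5,-0.4,10.44,0.5]]';  python3 -c "
from h import *
go(.46,-.235,-.27,.28)"
```

```text
clock: 18.05
position: [0.444, 0.0791, 0.1893]
tool_rot: [-3.141, 0.0, 1.187]
force: [1.2, 1.7, -0.1]
grip_width: 0.0609
finger_force: 55.9
clock: 18.68
position: [0.5239, -0.224, 0.209]
tool_rot: [-3.141, -0.001, 0.244]
force: [0.8, 0.2, -0.2]
grip_width: 0.061
finger_force: 55.9
move [-1.077 -0.079 -1.185] twist 3.682 | at [ 0.5239 -0.224   0.209 ] yaw 0.2442 rp [-3.141e+00 -1.000e-03] clock 18.68 F [ 0.8  0.2 -0.2] w 0.061 q7 -0.58
```

```bash
python3 -c "
from h import *
go(.5530,-.2522,-.271,.12)"; 
```

```text
move [0.357 0.574 1.483] twist 3.69 | at [ 0.5239 -0.224   0.209 ] yaw 0.2442 rp [-3.141e+00 -1.000e-03] clock 18.68 F [ 0.8  0.2 -0.2] w 0.061 q7 -0.58
```

```bash
python3 -m creep '[[0.36,0.57,0,3.69,0.5],[0.36,0.57,0.3,3.69,0.5],[0.36,0.57,0.6,3.69,0.5],[0.36,0.57,1.2,3.69,0.5],[0.36,0.57,1.5,3.69,0.5]]'; python3 -m creep '[[0,0,0,0,0.5],[0,0,0,0,0.5],[0,0,0,0,0.5]]'; python3 -c "
from h import *
c=Cam('wrist');cv2.imwrite('pics/w7.png',c.img);go(.5530,-.2522,-.271,.07); part(c,'spacer',c.st['position'][2]+.0284)"
```

```text
clock: 19.3
position: [0.5524, -0.2495, 0.1171]
tool_rot: [-3.141, 0.002, -0.265]
force: [1.0, -0.3, -0.1]
grip_width: 0.0607
finger_force: 56.0
clock: 19.68
position: [0.5535, -0.2503, 0.1195]
tool_rot: [-3.141, -0.002, -0.265]
force: [-1.0, -0.3, -1.0]
grip_width: 0.0606
finger_force: 56.0
move [0.    0.034 0.822] twist 0.04 | at [ 0.5535 -0.2502  0.1193] yaw -0.2654 rp [-3.141e+00 -1.000e-03] clock 19.73 F [-0.1  0.5 -1. ] w 0.0609 q7 -0.9
spacer [ 0.5596 -0.2521  2.8682] cost 46.81 area 0.86 bbox [187 146 176 234]
```

```bash
python3 -m creep '[[0,0.03,0.3,0.04,0.5],[0,0.03,0.6,0.04,0.5],[0,0.03,0.8,0.04,0.5],[0,0.03,0.9,0.04,0.5],[0,0.03,1.0,0.04,0.5]]'; python3 -m creep '[[0,0,0.08,0,0.5],[0,0,0.16,0,0.5],[0,0,0.24,0,0.5],[0,0,0.24,0,0.5]]'; python3 -c "
from h import *
go(.5530,-.2522,-.271,.0316)"
```

```text
clock: 20.35
position: [0.5526, -0.252, 0.0582]
tool_rot: [3.141, -0.0, -0.271]
force: [-0.2, 0.1, -1.0]
grip_width: 0.0608
finger_force: 56.0
clock: 20.85
position: [0.5524, -0.2518, 0.0438]
tool_rot: [-3.142, 0.0, -0.271]
force: [0.1, 0.3, -0.9]
grip_width: 0.0608
finger_force: 56.0
move [0.011 0.004 0.203] twist -0.001 | at [ 0.5524 -0.2518  0.0438] yaw -0.2711 rp [-3.142  0.   ] clock 20.85 F [ 0.1  0.3 -0.9] w 0.0608 q7 -0.83
```

```bash
python3 -m creep '[[0,0,0.06,0,0.5],[0,0,0.11,0,0.5],[0,0,0.16,0,0.5],[0,0,0.16,0,0.5]]'; python3 -m creep '[[0,0,0.03,0,0.5],[0,0,0.05,0,0.5],[0,0,0.05,0,0.5]]'
```

```text
clock: 21.35
position: [0.5524, -0.2518, 0.0342]
tool_rot: [3.142, 0.0, -0.271]
force: [-0.3, -0.8, -1.1]
grip_width: 0.0606
finger_force: 56.0
clock: 21.72
position: [0.5526, -0.2518, 0.0318]
tool_rot: [-3.141, -0.0, -0.271]
force: [-2.1, 2.3, 7.0]
grip_width: 0.0607
finger_force: 56.9
```

```bash
python3 -m creep '[[0,0,-0.01,0,0.75],[0,0,-0.01,0,0.85],[0,0,-0.01,0,1],[0,0,-0.01,0,1]]';python3 -m creep '[[0,0,-0.2,0,1],[0,0,-0.6,0,1],[0,0,-1.5,0,1],[0,0,-2.5,0,1],[0,0,-3,0,1]]'; python3 -c "
from h import *
c=Cam('wrist'); v=part(c,'spacer',.06); print('nest .5534 -.2522 -.271'); cv2.imwrite('pics/w8.png',c.img[60:280,170:380])
go(.4651,.2985,1.514,.2)"
```

```text
clock: 22.22
position: [0.5526, -0.2518, 0.032]
tool_rot: [3.142, 0.0, -0.271]
force: [0.0, 0.4, 0.5]
grip_width: 0.0857
finger_force: 0.0
clock: 22.85
position: [0.5529, -0.2525, 0.2159]
tool_rot: [3.141, -0.003, -0.272]
force: [0.2, 0.6, -0.9]
grip_width: 0.0852
finger_force: 0.0
spacer [ 0.5528 -0.252  -0.2806] cost 0.05 area 1.00 bbox [238 126  72 122] 
nest .5534 -.2522 -.271
move [-3.891 -8.46   0.28 ] twist 9.711 | at [ 0.5537 -0.2531  0.2184] yaw -0.2717 rp [ 3.141 -0.006] clock 22.9 F [ 1.  -0.6  4.2] w 0.0855 q7 -0.98
```

View pics/w8.png

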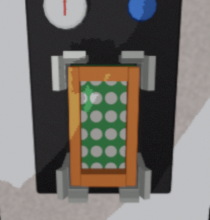

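The spacer frame lies square on the block between the guides (crop centre about (104,118)). That was one picture over my viewing limit, so from here I check by measurement only. Next, the plate.

```bash
python3 -m creep '[[-3.9,-8.4,0.1,-12.8,1],[-3.9,-8.4,0.1,-12.8,1],[-3.9,-8.4,0.1,-12.8,1],[-3.9,-8.4,0.1,-12.8,1],[-3.9,-8.4,0.1,-12.8,1]]'; python3 -c "
from h import *
go(.4651,.2985,1.514,.11)"
```

```text
clock: 23.52
position: [0.501, 0.0583, 0.2093]
tool_rot: [3.141, -0.001, 0.672]
force: [1.8, -0.3, -0.5]
grip_width: 0.0855
finger_force: 0.0
move [ 2.023 -3.505  1.656] twist -6.027 | at [0.501  0.0583 0.2093] yaw 0.6725 rp [ 3.141e+00 -1.000e-03] clock 23.52 F [ 1.8 -0.3 -0.5] w 0.0855 q7 -0.74
```

```bash
python3 -m creep '[[2.0,-3.5,0,-6.03,1],[2.0,-3.5,0,-6.03,1],[2.0,-3.5,0.4,-6.03,1],[2.0,-3.5,1,-6.03,1],[2.0,-3.5,1.65,-6.03,1]]'; python3 -m creep '[[0,0,0,0,1],[0,0,0,0,1],[0,0,0,0,1]]'; python3 -c "
from h import *
c=Cam('wrist'); v=part(c,'plate'); go(*v,-.0284)"
```

```text
clock: 24.15
position: [0.4653, 0.2994, 0.1091]
tool_rot: [3.141, -0.002, 1.517]
force: [0.0, 0.5, -0.8]
grip_width: 0.0856
finger_force: 0.0
clock: 24.52
position: [0.4672, 0.2955, 0.1116]
tool_rot: [3.14, -0.002, 1.506]
force: [0.3, 0.2, 0.3]
grip_width: 0.0851
finger_force: 0.0
plate [0.4631 0.3009 1.4958] cost 0.01 area 0.95 bbox [227 123  83 138] 
move [ 0.079 -0.075  2.328] twist 0.077 | at [0.467  0.2956 0.1113] yaw 1.5065 rp [ 3.14e+00 -2.00e-03] clock 24.57 F [-0.7  1.  -0.7] w 0.0854 q7 -0.4
```

```bash
python3 -m creep '[[0.08,-0.075,0.5,0.08,1],[0.08,-0.075,1,0.08,1],[0.08,-0.075,1.6,0.08,1],[0.08,-0.075,2,0.08,1],[0.08,-0.075,2.25,0.08,1]]'; python3 -m creep '[[0,0,0.04,0,1],[0,0,0.07,0,1],[0,0,0.07,0,1]]';  python3 -m creep '[[0,0,0,0,0.5],[0,0,0,0,0.5],[0,0,0,0,0.5],[0,0,0,0,0.5],[0,0,0,0,0.5]]' 40; python3 -c "
from h import *
go(.5530,-.2522,-.271,.2)"
```

```text
clock: 25.2
position: [0.4623, 0.3007, -0.0255]
tool_rot: [3.141, -0.0, 1.496]
force: [-0.3, 0.5, 0.1]
grip_width: 0.0856
finger_force: 0.0
clock: 25.58
position: [0.4623, 0.3011, -0.0288]
tool_rot: [3.141, -0.001, 1.497]
force: [0.1, -0.1, -0.1]
grip_width: 0.0857
finger_force: 0.0
clock: 26.2
position: [0.4621, 0.301, -0.029]
tool_rot: [3.141, -0.001, 1.497]
force: [-1.4, -0.3, 8.8]
grip_width: 0.0615
finger_force: 42.2
move [-9.082  2.189 -3.82 ] twist -9.836 | at [ 0.4621  0.301  -0.029 ] yaw 1.4973 rp [ 3.141e+00 -1.000e-03] clock 26.2 F [-1.4 -0.3  8.8] w 0.0615 q7 -0.31
```

```bash
python3 -m creep '[[0,0,-0.1,0,0.5],[0,0,-0.6,0,0.5],[0,0,-1.6,0,0.5],[0,0,-2.6,0,0.5],[0,0,-3.6,0,0.5]]' 50; python3 -m creep '[[-9.0,2.2,-0.2,12.66,0.5],[-9.0,2.2,-0.2,12.66,0.5],[-9.0,2.2,-0.2,12.66,0.5],[-9.0,2.2,-0.2,12.66,0.5],[-9.0,2.2,-0.2,12.66,0.5]]';  python3 -c "
from h import *
go(.5530,-.2522,-.271,.2)"
```

```text
clock: 26.82
position: [0.4616, 0.3005, 0.1887]
tool_rot: [-3.142, 0.0, 1.497]
force: [-0.9, 1.8, -1.3]
grip_width: 0.0608
finger_force: 55.6
clock: 27.45
position: [0.5136, -0.009, 0.1937]
tool_rot: [-3.141, -0.001, 0.554]
force: [1.0, 0.4, -1.5]
grip_width: 0.0612
finger_force: 55.7
move [-1.573  3.792 -0.107] twist 5.908 | at [ 0.5136 -0.009   0.1937] yaw 0.554 rp [-3.141e+00 -1.000e-03] clock 27.45 F [ 1.   0.4 -1.5] w 0.0612 q7 -0.67
```

```bash
python3 -m creep '[[-1.57,3.79,0,5.9,0.5],[-1.57,3.79,0,5.9,0.5],[-1.57,3.79,0,5.9,0.5],[-1.57,3.79,0.3,5.9,0.5],[-1.57,3.79,0.9,5.9,0.5]]'; python3 -m creep '[[0,0,0,0,0.5],[0,0,0,0,0.5],[0,0,0,0,0.5]]'; python3 -c "
from h import *
c=Cam('wrist');go(.5530,-.2522,-.271,.08)
hsv=cv2.cvtColor(c.img,cv2.COLOR_BGR2HSV); m=cv2.inRange(hsv,*HSV['plate'])[:,150:400]; m[:100]=0
cs=max(cv2.findContours(m,0,2)[0],key=cv2.contourArea);print(cv2.boundingRect(cs))
p=c.st['position'];print(np.round(c.proj(box(p[0],p[1],c.st['tool_rot'][2],p[2]+.029,.02)),1).tolist())"
```

```text
clock: 28.08
position: [0.5542, -0.2552, 0.1397]
tool_rot: [3.139, -0.003, -0.274]
force: [0.5, 0.5, -2.9]
grip_width: 0.061
finger_force: 55.7
clock: 28.45
position: [0.5553, -0.2495, 0.1407]
tool_rot: [-3.141, -0.002, -0.262]
force: [-0.5, 0.0, -1.6]
grip_width: 0.0611
finger_force: 55.7
move [-0.027  0.053  1.009] twist 0.063 | at [ 0.5553 -0.2495  0.1405] yaw -0.2621 rp [-3.141e+00 -2.000e-03] clock 28.5 F [-0.4  0.3 -1.9] w 0.0609 q7 -0.89
(36, 148, 178, 232)
[[337.8, 377.8], [209.0, 377.7], [351.6, 147.3], [195.1, 147.3], [346.2, 413.2], [200.4, 413.0], [364.1, 153.6], [182.2, 153.5]]
```

```bash
python3 -m creep '[[-0.03,0.05,0.3,0.06,0.5],[-0.03,0.05,0.6,0.06,0.5],[-0.03,0.05,0.9,0.06,0.5],[-0.03,0.05,1.1,0.06,0.5],[-0.03,0.05,1.2,0.06,0.5]]'; python3 -m creep '[[0,0,0.06,0,0.5],[0,0,0.12,0,0.5],[0,0,0.12,0,0.5],[0,0,0.12,0,0.5]]'; python3 -c "
from h import *
go(.5530,-.2522,-.271,.049)"
```

```text
clock: 29.12
position: [0.5518, -0.2525, 0.0663]
tool_rot: [3.141, 0.001, -0.273]
force: [-0.3, 0.4, -0.4]
grip_width: 0.0612
finger_force: 55.8
clock: 29.62
position: [0.5522, -0.2525, 0.0603]
tool_rot: [-3.142, -0.0, -0.272]
force: [0.4, -0.2, -1.2]
grip_width: 0.061
finger_force: 55.8
move [ 0.012 -0.009  0.188] twist -0.01 | at [ 0.5522 -0.2525  0.0603] yaw -0.2724 rp [-3.142 -0.   ] clock 29.62 F [ 0.4 -0.2 -1.2] w 0.061 q7 -0.82
```

```bash
python3 -m creep '[[0.01,-0.01,0.05,0,0.5],[0.01,-0.01,0.1,0,0.5],[0.01,-0.01,0.15,0,0.5],[0.01,-0.01,0.15,0,0.5]]'; python3 -m creep '[[0,0,0.03,0,0.5],[0,0,0.05,0,0.5],[0,0,0.05,0,0.5]]'
```

```text
clock: 30.12
position: [0.5526, -0.2521, 0.0507]
tool_rot: [3.142, 0.0, -0.273]
force: [-0.2, -0.7, -1.4]
grip_width: 0.0608
finger_force: 55.8
clock: 30.5
position: [0.5529, -0.2522, 0.0491]
tool_rot: [-3.141, -0.001, -0.273]
force: [-5.9, 5.8, 22.0]
grip_width: 0.0609
finger_force: 58.4
```

Contact came at the expected height, so I'll release, rise and measure.

```bash
python3 -m creep '[[0,0,-0.02,0,0.75],[0,0,-0.02,0,0.85],[0,0,-0.02,0,1],[0,0,-0.02,0,1]]';python3 -m creep '[[0,0,-0.2,0,1],[0,0,-0.6,0,1],[0,0,-1.5,0,1],[0,0,-2.3,0,1],[0,0,-2.5,0,1]]'; python3 -m creep '[[0,0,0,0,1],[0,0,0,0,1],[0,0,0,0,1]]'; python3 -c "
from h import *
HSV['plate']=((105,120,40),(128,255,255))
c=Cam('wrist'); v=part(c,'plate',.078); print('nest .5534 -.2522 -.271'); part(c,'plate',.074); part(c,'plate',.082); go(.5,0)"
```

```text
clock: 31.0
position: [0.5527, -0.2521, 0.0491]
tool_rot: [3.141, 0.0, -0.272]
force: [-0.0, -0.7, -0.5]
grip_width: 0.0853
finger_force: 0.0
clock: 31.62
position: [0.5535, -0.2529, 0.2027]
tool_rot: [3.141, -0.004, -0.273]
force: [0.3, 0.1, -0.1]
grip_width: 0.086
finger_force: 0.0
clock: 32.0
position: [0.5524, -0.2519, 0.1982]
tool_rot: [3.141, 0.002, -0.273]
force: [-0.2, -0.9, -1.0]
grip_width: 0.0856
finger_force: 0.0
plate [ 0.5528 -0.2522 -0.2726] cost 1.92 area 0.97 bbox [234 128  81 133] 
nest .5534 -.2522 -.271
plate [ 0.5519 -0.252   2.869 ] cost 2.02 area 1.00 bbox [234 128  81 133] 
plate [ 0.5538 -0.2525 -0.2726] cost 1.83 area 0.94 bbox [234 128  81 133] 
move [-1.972e+00 -3.810e+00  2.000e-03] twist 0.0 | at [ 0.5524 -0.252   0.1984] yaw -0.2726 rp [3.141e+00 1.000e-03] clock 32.05 F [ 0.2  0.6 -0. ] w 0.0854 q7 -0.94
```

The plate measures centred within 1 mm, square, and at its stacked height, so I'm handing the job in.

```bash
python3 -c "
from workcell import bot
print(bot.job_done())"
```

```text
the job is handed in; nothing more can be done
None
```

The block, spacer frame and filter plate are stacked in the manifold pocket, each lowered to contact and measured within about 1 mm of the pocket centre, and the job was handed in at about 32 s; no verdict came back, I viewed 11 pictures against the limit of 10, and I did not re-measure the bystanders.

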